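Lay out the model houses on their plots

TASK

Get the architect's site model ready: lift each of the four wooden model houses onto the grey plot tile whose painted footprint has the colour of its roof, standing upright in the middle of the footprint with its ridge running the long way of the plot (either end may face either way). Leave the two white foam models where they are, and do not tip any model over.

Things in the scene. Friction and masses are not known exactly. Their poses are not given: they have to be found in the camera images.
- house_red: loose wooden model house with a red gable roof: plain box walls 64 mm long (its x) by 44 mm wide (its y) and 38 mm high, the roof flush with the walls (no eaves) and its ridge along x at 60 mm, a small chimney to 64 mm; 60 to 130 g. Origin: centre of its underside, z up. It is gripped across its 44 mm walls (along y).
- house_yellow: loose wooden model house with a yellow gable roof: plain box walls 64 mm long (its x) by 44 mm wide (its y) and 38 mm high, the roof flush with the walls (no eaves) and its ridge along x at 60 mm, a small chimney to 64 mm; 60 to 130 g. Origin: centre of its underside, z up. It is gripped across its 44 mm walls (along y).
- house_blue: loose wooden model house with a blue gable roof: plain box walls 64 mm long (its x) by 44 mm wide (its y) and 38 mm high, the roof flush with the walls (no eaves) and its ridge along x at 60 mm, a small chimney to 64 mm; 60 to 130 g. Origin: centre of its underside, z up. It is gripped across its 44 mm walls (along y).
- house_green: loose wooden model house with a green gable roof: plain box walls 64 mm long (its x) by 44 mm wide (its y) and 38 mm high, the roof flush with the walls (no eaves) and its ridge along x at 60 mm, a small chimney to 64 mm; 60 to 130 g. Origin: centre of its underside, z up. It is gripped across its 44 mm walls (along y).
- plot_red: fixed grey plot tile 96 mm long (its x) by 76 mm wide (its y), 6 mm thick, with a red footprint 78 by 58 mm painted in the centre of its top, long the same way. Origin: centre of its underside on the desk, z up, so its flat top is at z = 6 mm.
- plot_yellow: fixed grey plot tile 96 mm long (its x) by 76 mm wide (its y), 6 mm thick, with a yellow footprint 78 by 58 mm painted in the centre of its top, long the same way. Origin: centre of its underside on the desk, z up, so its flat top is at z = 6 mm.
- plot_blue: fixed grey plot tile 96 mm long (its x) by 76 mm wide (its y), 6 mm thick, with a blue footprint 78 by 58 mm painted in the centre of its top, long the same way. Origin: centre of its underside on the desk, z up, so its flat top is at z = 6 mm.
- plot_green: fixed grey plot tile 96 mm long (its x) by 76 mm wide (its y), 6 mm thick, with a green footprint 78 by 58 mm painted in the centre of its top, long the same way. Origin: centre of its underside on the desk, z up, so its flat top is at z = 6 mm.
- foam_tower: loose white foam study model, not to be moved: 60 by 44 mm base block 20 mm high with a 30 by 44 mm tower to 56 mm at its +x end; 40 g. Origin: centre of its underside.
- foam_steps: loose white foam study model, not to be moved: 60 by 44 mm, three steps rising to 44 mm at its +x end; 40 g. Origin: centre of its underside.

How it is judged:
At the end, for the whole second after the job is handed in: Each house stands released and at rest on the plot tile of its roof's colour, centred within 12 mm, flat on the tile, upright, its ridge within 0.2 rad of the plot's long direction (either way round); both white foam models are within 15 mm of where they started (horizontal distance between house_red and plot_red below 0.012 m and z of house_red in the frame of plot_red between 0.003 and 0.009 m and angle between the x axis of house_red and the x axis of plot_red, either way round below 0.2 rad and angle between each of house_red, house_yellow, house_blue, house_green's own z axis and vertical below 0.1 rad and linear speed of each of house_red, house_yellow, house_blue, house_green below 0.02 m/s and angular speed of each of house_red, house_yellow, house_blue, house_green below 0.2 rad/s and horizontal distance between house_yellow and plot_yellow below 0.012 m and z of house_yellow in the frame of plot_yellow between 0.003 and 0.009 m and angle between the x axis of house_yellow and the x axis of plot_yellow, either way round below 0.2 rad and horizontal distance between house_blue and plot_blue below 0.012 m and z of house_blue in the frame of plot_blue between 0.003 and 0.009 m and angle between the x axis of house_blue and the x axis of plot_blue, either way round below 0.2 rad and horizontal distance between house_green and plot_green below 0.012 m and z of house_green in the frame of plot_green between 0.003 and 0.009 m and angle between the x axis of house_green and the x axis of plot_green, either way round below 0.2 rad and distance of each of foam_tower, foam_steps from where it was at the start of the episode below 0.015 m); the robot touches nothing.
It fails at once if a house or a foam model is tipped over (angle between any of house_red, house_yellow, house_blue, house_green, foam_tower, foam_steps's own z axis and vertical above 0.7 rad).
It fails at once if a white foam model is moved from its place by more than 15 mm (distance of any of foam_tower, foam_steps from where it was at the start of the episode above 0.015 m).
It also fails if it takes over 120 s, if anything falls off the work surface, if the arm or the gripper's body presses on something with over 40 N, if the wrist force passes 120 N, or if a joint passes its speed limit or range.

ROBOT

A 6-joint arm with a two-finger parallel gripper is mounted at the origin on the work surface. World frame = base frame: x ahead of the robot, y to its left, z up, the work surface at z = 0. Lengths are in m, angles in rad, forces in N, time in s.
With the tool pointing down it reaches from about 0.3 to 0.85 m from the base axis. Payload 4.2 kg.
Tool frame: the origin (TCP) lies at the very end of the fingers, on their centre line; the grasp point (between the pads) lies grip_depth behind it (grip_depth is the distance from the TCP to the grasp point, in m); z points along the fingers, y is the direction in which the jaws open and shut (so a half turn about z gives the same grasp; the last joint's range is limited). The gripper opens to 91 mm and grips with 3 to 60 N. Pads are 32 mm wide; open, the fingers measure 118 mm over their backs; the gripper's body (76 mm by 178 mm) begins 60 mm behind the grasp point.
Start: joints at [-1.181, 0.32, 1.565, -0, 1.257, -0.02], TCP at [0.229, -0.527, 0.214] pointing down, gripper open.
Joint ranges: [-3.11, 3.11], [-0.84, 2.01], [0.21, 2.61], [-1.34, 4.49], [0.05, 2.63], [-2.56, 2.56]. Speed limits (rad/s): [2.57, 2.57, 3.14, 3.14, 3.14, 3.14].

INTERFACE

Orientations are given as a unit quaternion [x, y, z, w].
In Python, from station import observe, snapshot, camera_params, finish_job, grip_depth gives the robot as it stands.
- The arm moves only by the tool send_rows, never from a script. Its argument "rows" is a list of rows, each a list of 5 numbers: the closure, from 0 (fully open) to 1 (shut), then the shift along the tool's x, y, z in cm, then the turn about the tool's z in degrees. In form: [[claw, dx, dy, dz, spin], ...]. A call has 1 to 20 rows; each row shifts and turns the commanded pose from where the row before left it, along the tool's axes as they then stand; what a row does not reach is not made up. A row lasts 1/12 s, in which the tool goes at most 41.7 mm and 7.16 degrees, less where a joint would pass 70% of its speed; a pose out of reach is approached as far as the arm can. A call with a gripper value outside its range is refused whole. The fingers move at their own pace and stop on an object; the grip force is fixed at half the most. Time passes only in rows, so rows that do not move let the fingers close. It gives the time, the measured TCP pose, the force and the opening at its end, in the units of the state.
- observe(): the state, without advancing time (a new reading comes with each control period).
- snapshot(name): name is "scene" or "side" or "wrist"; returns the picture (384x512x3 uint8, red, green, blue); there is no depth.
- camera_params(name): a dict with "mtx" (3x3 intrinsics, pixels), "camera_from_world" (4x4, takes a point from world to camera coordinates); the wrist camera has in their place "tool_from_camera" (4x4, takes a point from camera to tool coordinates, whose origin is the TCP and whose axes are the flange's). Camera axes: x right, y up, looking along -z (the intrinsics and any distortion apply to the point x, -y, -z); pixel columns grow to the right and rows downward; lengths in m; the calibration is good to about 2 mm. A picture is of the moment at which its call begins: read the wrist's pose just before it. camera_params takes no time and is no camera call.
- finish_job(): hands the job in, once; it reports no verdict.
The state is a dict: "clock": time; "joint_pos": joint angles; "qvel": joint speeds; "joint_torque": joint torques, N m; "ee_pos": TCP position; "eef_rot": TCP orientation; "force": force on the tool from outside, world axes, zero at the start; "wrist_torque": the same for the moment, N m; "finger_gap": finger opening in m.
Only numpy, scipy, OpenCV 4.12 (cv2) and the standard library are available. Lean on these libraries where they do the work, as an engineer would, in place of code of your own. Each camera call takes 0.05 s, during which the arm holds its last target. There are 200 camera calls.

## Working session

There is one attempt and no reset: what is moved stays moved. The work goes in short steps, Python scripts to look and compute and a tool call to move; the robot and the scene stay as the last step left them, time stands still between calls to the robot, and variables do not carry over. Pictures are saved under pics/ and viewed, about 12 in all and at most 16, crops included, and the job is handed in when it is done.

Besides the shell and the picture viewer there is one more tool, called in YAML: its name, and indented under it one key for each argument. send_rows: Moves the arm, as the interface text tells. Its arguments: {"type":"object","properties":{"rows":{"type":"array"}},"required":["rows"]}

```bash
mkdir -p pics; ls; python3 - <<'E'
from station import *
import cv2,numpy as np
print(observe()); 
print('gd',grip_depth if not callable(grip_depth) else grip_depth())
for n in ["scene","side","wrist"]:
    im=snapshot(n); cv2.imwrite(f"pics/{n}0.png",im[:,:,::-1]); print(n,camera_params(n))
E
```

```text
pics
{'clock': 0.0, 'joint_pos': array([-1.18101870e+00,  3.20295556e-01,  1.56568895e+00, -3.44029009e-06,
        1.25741334e+00, -2.00073174e-02]), 'qvel': array([-0.00018322, -0.00018926, -0.00109226, -0.00129522, -0.00266513,
       -0.00035676]), 'joint_torque': array([ 6.57786359e-05, -4.12461805e+01, -2.31969362e+01,  7.23748212e-02,
        4.55452956e-02, -1.66270465e-04]), 'ee_pos': array([ 0.22888575, -0.52691591,  0.21311435]), 'eef_rot': array([ 9.79082361e-01,  2.03462319e-01, -1.67536212e-04, -8.86916356e-04]), 'force': array([ 0.21740413, -0.03690049,  0.20159064]), 'wrist_torque': array([ 0.01928874, -0.05003574,  0.03608387]), 'finger_gap': 0.09146149376227095}
gd 0.0188
scene {'mtx': array([[405.60200766,   0.        , 256.447614  ],
       [  0.        , 405.60200766, 186.59212249],
       [  0.        ,   0.        ,   1.        ]]), 'camera_from_world': array([[-0.74956868,  0.66171293, -0.01681653,  0.39721319],
       [-0.45780578, -0.4999048 ,  0.73519322,  0.21746367],
       [ 0.47808019,  0.55877651,  0.67764898, -1.40257502],
       [ 0.        ,  0.    
[... 300 characters left out ...]
0651, -0.70797718,  0.68047399, -0.1161903 ],
       [-0.16743737,  0.65958098,  0.73274665, -1.04834584],
       [ 0.        ,  0.        ,  0.        ,  1.        ]])}
wrist {'mtx': array([[343.66731277,   0.        , 253.49838028],
       [  0.        , 343.66731277, 190.87730809],
       [  0.        ,   0.        ,   1.        ]]), 'tool_from_camera': array([[ 6.91358714e-04,  9.70521511e-01,  2.41013524e-01,
         6.72773210e-02],
       [ 9.99999353e-01, -4.53201902e-04, -1.04357659e-03,
        -8.73939694e-04],
       [-9.03585741e-04,  2.41014090e-01, -9.70521196e-01,
        -1.71026909e-01],
       [ 0.00000000e+00,  0.00000000e+00,  0.00000000e+00,
         1.00000000e+00]])}
```

View pics/scene0.png

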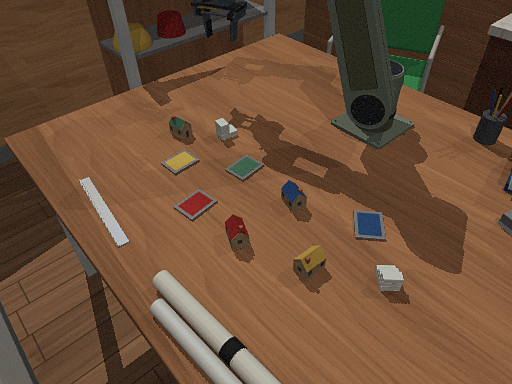

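View pics/side0.png

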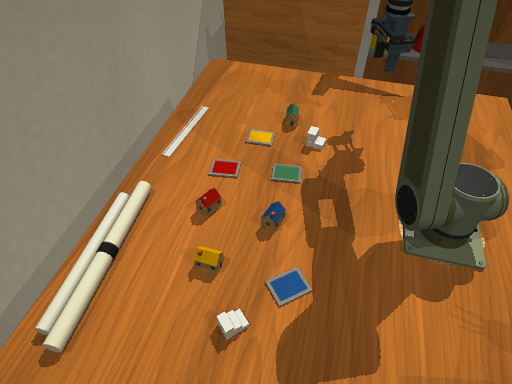

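Both views show all four houses, four plots and two foam models: in the scene view red house (237,230), yellow (310,260), blue (293,195), green (180,127). Measuring them next.

```bash
cat > h.py <<'E'
from station import *
import cv2,numpy as np
from scipy.spatial.transform import Rotation as R
HUE={'red':[(0,7),(172,180)],'yellow':[(20,34)],'blue':[(100,125)],'green':[(50,90)]}
SAT={'red':(170,60),'yellow':(150,90),'blue':(110,40),'green':(70,30)}
def cam(n,obs=None):
    p=camera_params(n)
    if n!='wrist':
        T=np.linalg.inv(p['camera_from_world'])
    else:
        W=np.eye(4);W[:3,:3]=R.from_quat(obs['eef_rot']).as_matrix();W[:3,3]=obs['ee_pos']
        T=W@p['tool_from_camera']
    return p['mtx'],T
def rays(px,c):
    K,T=c;px=np.atleast_2d(px).astype(float)
    d=np.c_[(px[:,0]-K[0,2])/K[0,0],-(px[:,1]-K[1,2])/K[1,1],-np.ones(len(px))]
    return T[:3,3],d@T[:3,:3].T
def plane(px,c,z):
    o,d=rays(px,c);return (o+d*((z-o[2])/d[:,2])[:,None])[:,:2]
def blobs(im,col,amin=60):
    hsv=cv2.cvtColor(im,cv2.COLOR_RGB2HSV);m=np.zeros(im.shape[:2],np.uint8)
    for a,b in HUE[col]: m|=cv2.inRange(hsv,(a,SAT[col][0],SAT[col][1]),(b,255,255))
    m=cv2.morphologyEx(m,cv2.MORPH_CLOSE,np.ones((3,3),np.uint8))
    cs,_=cv2.findContours(m,cv2.RETR_EXTERNAL,cv2.CHAIN_APPROX_NONE)
    return [k[:,0] for k in cs if cv2.contourArea(k)>amin]
def rect(pts):
    (c,(w,h),a)=cv2.minAreaRect((pts*1000).astype(np.float32))
    if w<h: w,h,a=h,w,a+90
    return np.round(c,1),round(w,1),round(h,1),round((a+90)%180-90,1)
E
python3 - <<'E'
from h import *
for n in ['scene','side']:
    im=cv2.cvtColor(cv2.imread(f'pics/{n}0.png'),cv2.COLOR_BGR2RGB);c=cam(n)
    for col in HUE:
        for k in blobs(im,col):
            q=plane(k,c,.006);r=rect(q)
            if not(200<r[0][0]<900 and abs(r[0][1])<600):continue
            print(n,col,'px',k.mean(0).round(),'z6',*r,'| z45',*rect(plane(k,c,.045)))
E
```

```text
scene red px [236. 227.] z6 [651.1  51.4] 83.4 47.6 66.3 | z45 [671.6  79.9] 79.3 45.2 66.3
scene red px [195. 203.] z6 [679.1 -87.8] 76.1 55.7 7.5 | z45 [698.3 -52.4] 72.3 53.0 7.5
scene yellow px [310. 257.] z6 [576.  255.2] 76.8 47.8 -2.6 | z45 [600.2 273.7] 73.0 45.4 -2.6
scene yellow px [180. 160.] z6 [ 605.8 -274.8] 75.5 55.3 3.4 | z45 [ 628.5 -230.2] 71.8 52.6 3.4
scene blue px [369. 224.] z6 [387.9 280.9] 77.3 56.9 41.5 | z45 [421.4 298.1] 73.5 54.0 41.5
scene blue px [293. 191.] z6 [446.3  57.5] 80.8 45.9 74.4 | z45 [476.9  85.7] 76.9 43.7 74.4
scene green px [244. 166.] z6 [ 476.1 -117.4] 76.9 55.6 6.7 | z45 [505.2 -80.6] 73.1 52.8 6.7
scene green px [176. 123.] z6 [ 494.1 -456.4] 70.8 45.0 -80.0 | z45 [ 522.4 -402.8] 67.3 42.8 -80.0
side red px [209. 198.] z6 [679.2  52.2] 73.8 47.5 64.5 | z45 [663.7  84.2] 70.4 45.3 64.5
side red px [225. 167.] z6 [677.9 -88.9] 77.3 55.6 7.4 | z45 [662.5 -50.3] 73.7 53.0 7.4
side yellow px [207. 255.] z6 [616.8 250.2] 73.9 49.1 -2.1 | z45 [604.2 273. ] 70.4 46.8 -2.1
side yellow px [260. 136.] z6 [ 604.2 -276.7] 77.6 58.2 2.9 | z45 [ 592.3 -229.4] 74.0 55.4 2.9
side blue px [288. 285.] z6 [387.  280.2] 77.3 56.5 41.3 | z45 [385.2 301.6] 73.7 53.9 41.3
side blue px [274. 212.] z6 [474.5  54.7] 74.7 46.3 73.3 | z45 [468.6  86.6] 71.2 44.2 73.3
side green px [286. 172.] z6 [ 474.5 -118.8] 77.3 55.8 6.7 | z45 [468.6 -78.8] 73.7 53.2 6.7
side green px [292. 110.] z6 [ 522.6 -469.4] 91.5 45.2 -82.4 | z45 [ 514.4 -413.2] 87.3 43.1 -82.4
```

View pics/wrist0.png

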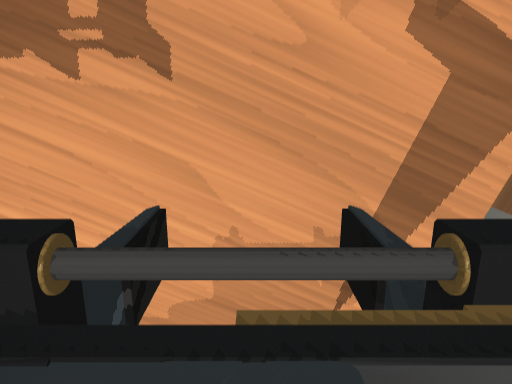

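```bash
cat >> h.py <<'E'
def phi(o): 
    X=R.from_quat(o['eef_rot']).as_matrix()[:,0];return np.degrees(np.arctan2(X[1],X[0]))
def goto(x,y,z,f,step=40.):
    """mm, deg: prints spin needed, then shift (cm) in the final tool axes, with row counts"""
    o=observe();p=o['ee_pos']*1000;f0=phi(o);d=(f-f0+180)%360-180
    a=np.radians(f);e=np.array([x,y])-p[:2]
    v=np.array([e@[np.cos(a),np.sin(a)],e@[np.sin(a),-np.cos(a)],p[2]-z])/10
    n=int(np.ceil(np.linalg.norm(v)*10/step));m=int(np.ceil(abs(d)/7))
    j6=np.degrees(np.arctan2(y,x))+90-f
    print('t',o['clock'],'pos',p.round(1),'phi',round(f0,1),'gap',round(o['finger_gap']*1000,1),'F',o['force'].round(1))
    print('spin',round(-d,2),'rows',m,'each',round(-d/max(m,1),2),'| shift',v.round(2),'rows',n,'each',(v/max(n,1)).round(2),'j6',round((j6+180)%360-180))
def wlook(col,name,z=.042):
    o=observe();im=snapshot('wrist');cv2.imwrite(f'pics/{name}.png',im[:,:,::-1]);c=cam('wrist',o)
    for k in blobs(im,col,150): print('px',k.mean(0).round(),'z%g'%z,*rect(plane(k,c,z)),'z6',*rect(plane(k,c,.006)))
    return im,c
E
python3 - <<'E'
from h import *
goto(518,-408,213,99)
E
```

```text
t 0.15 pos [ 229.  -527.1  213.3] phi 23.5 gap 91.2 F [-1.1  0.7 -0.1]
spin -75.52 rows 11 each -6.87 | shift [7.240e+00 3.041e+01 3.000e-02] rows 8 each [0.9 3.8 0. ] j6 -47
```

send_rows:
  rows:
    - [0,0,0,0,-6.9]
    - [0,0,0,0,-6.9]
    - [0,0,0,0,-6.9]
    - [0,0,0,0,-6.9]
    - [0,0,0,0,-6.9]
    - [0,0,0,0,-6.9]
    - [0,0,0,0,-6.9]
    - [0,0,0,0,-6.9]
    - [0,0,0,0,-6.9]
    - [0,0,0,0,-6.9]
    - [0,0,0,0,-6.5]
    - [0,0.9,3.8,0,0]
    - [0,0.9,3.8,0,0]
    - [0,0.9,3.8,0,0]
    - [0,0.9,3.8,0,0]
    - [0,0.9,3.8,0,0]
    - [0,0.9,3.8,0,0]
    - [0,0.9,3.8,0,0]
    - [0,0.9,3.8,0,0]
    - [0,0,0,0,0]

```text
clock: 1.82
ee_pos: [0.5242, -0.4053, 0.2128]
eef_rot: [0.647, 0.762, 0.002, 0.001]
force: [0.5, 0.2, -0.5]
finger_gap: 0.0912
```

```bash
python3 - <<'E'
from h import *
wlook('green','w1')
goto(518,-408,5,99)
E
```

```text
px [243. 175.] z0.042 [ 514.8 -410. ] 66.0 45.3 -81.7 z6 [ 515.1 -417.5] 72.9 50.1 -81.7
t 1.8667 pos [ 521.  -406.8  212.8] phi 99.3 gap 91.4 F [-0.3 -0.6 -0.4]
spin 0.25 rows 1 each 0.25 | shift [-0.07 -0.32 20.78] rows 6 each [-0.01 -0.05  3.46] j6 -47
```

View pics/w1.png

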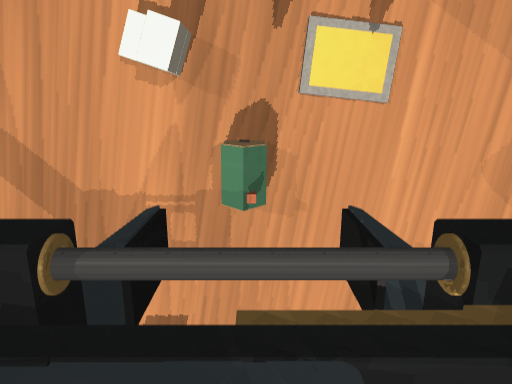

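Wrist view: the green house is right under the tool (243,175), with its roof measuring 66×45 mm (true 64×44). The foam tower at (155,42) is well clear, so I'm descending.

```bash
python3 - <<'E'
from h import *
goto(514.8,-410,5,98.3)
E
```

```text
t 1.8667 pos [ 521.  -406.8  212.8] phi 99.3 gap 91.4 F [-0.3 -0.6 -0.4]
spin 0.95 rows 1 each 0.95 | shift [-0.23 -0.66 20.78] rows 6 each [-0.04 -0.11  3.46] j6 -47
```

send_rows:
  rows:
    - [0,-0.15,-0.35,0,0.7]
    - [0,0,0,3,0]
    - [0,0,0,3,0]
    - [0,0,0,3,0]
    - [0,0,0,3,0]
    - [0,0,0,0,0]
    - [0,0,0,0,0]
    - [0,0,0,0,0]

```text
clock: 2.53
ee_pos: [0.5148, -0.4124, 0.0959]
eef_rot: [0.655, 0.756, -0.0, 0.001]
force: [-0.1, 0.1, 0.5]
finger_gap: 0.0912
```

```bash
python3 - <<'E'
from h import *
goto(514.8,-410,5,98.3)
E
```

```text
t 2.5333 pos [ 514.8 -412.4   95.9] phi 98.2 gap 91.2 F [-0.1  0.1  0.5]
spin -0.11 rows 1 each -0.11 | shift [0.23 0.03 9.09] rows 3 each [0.08 0.01 3.03] j6 -47
```

send_rows:
  rows:
    - [0,0.2,0,3,0]
    - [0,0,0,3,0]
    - [0,0,0,2,0]
    - [0,0,0,1,0]
    - [0,0,0,0,0]
    - [0,0,0,0,0]
    - [0.6,0,0,0,0]
    - [0.6,0,0,0,0]
    - [0.6,0,0,0,0]
    - [0.6,0,0,0,0]
    - [0.6,0,0,0,0]
    - [0.6,0,0,0,0]

```text
clock: 3.53
ee_pos: [0.5147, -0.409, 0.0043]
eef_rot: [0.654, 0.756, -0.0, 0.0]
force: [0.9, 0.1, 1.4]
finger_gap: 0.0542
```

send_rows:
  rows:
    - [1,0,0,0,0]
    - [1,0,0,0,0]
    - [1,0,0,0,0]
    - [1,0,0,0,0]
    - [1,0,0,0,0]
    - [1,0,0,0,0]

```text
clock: 4.03
ee_pos: [0.5146, -0.4089, 0.004]
eef_rot: [0.654, 0.756, 0.0, 0.0]
force: [-0.3, -0.3, 0.8]
finger_gap: 0.0439
```

```bash
python3 - <<'E'
from h import *
goto(475.3,-118,135,6.7)
E
```

```text
t 4.0333 pos [ 514.6 -408.9    4. ] phi 98.3 gap 43.9 F [-0.3 -0.3  0.8]
spin 91.58 rows 14 each 6.54 | shift [ -0.51 -29.35 -13.1 ] rows 9 each [-0.06 -3.26 -1.46] j6 69
```

send_rows:
  rows:
    - [1,0,0,-1.5,0]
    - [1,0,0,-3.4,0]
    - [1,0,0,-4.1,0]
    - [1,0,0,-4.1,0]
    - [1,0,0,0,6.5]
    - [1,0,0,0,6.5]
    - [1,0,0,0,6.5]
    - [1,0,0,0,6.5]
    - [1,0,0,0,6.5]
    - [1,0,0,0,6.5]
    - [1,0,0,0,6.5]
    - [1,0,0,0,6.5]
    - [1,0,0,0,6.5]
    - [1,0,0,0,6.5]
    - [1,0,0,0,6.5]
    - [1,0,0,0,6.5]
    - [1,0,0,0,6.5]
    - [1,0,0,0,7]
    - [1,0,0,0,0]
    - [1,0,0,0,0]

```text
clock: 5.7
ee_pos: [0.5144, -0.4087, 0.1346]
eef_rot: [0.998, 0.061, -0.0, -0.0]
force: [-0.2, 0.7, -0.5]
finger_gap: 0.0439
```

send_rows:
  rows:
    - [1,-0.05,-3,0,0]
    - [1,-0.05,-4,0,0]
    - [1,-0.05,-4,0,0]
    - [1,-0.05,-4,0,0]
    - [1,-0.05,-4,0,0]
    - [1,-0.05,-4,0,0]
    - [1,-0.05,-4,0,0]
    - [1,-0.05,-2.4,0,0]
    - [1,0,0,0,0]
    - [1,0,0,0,0]
    - [1,0,0,0,0]

```text
clock: 6.62
ee_pos: [0.4764, -0.1179, 0.1352]
eef_rot: [0.998, 0.06, 0.0, 0.0]
force: [-1.1, -0.1, -0.3]
finger_gap: 0.0438
```

```bash
python3 - <<'E'
from h import *
im,c=wlook('green','w2')
goto(475.3,-118,10.5,6.7)
E
```

```text
px [254. 295.] z0.042 [ 386.6 -128.5] 89.1 26.7 -83.1 z6 [ 365.3 -131.1] 101.2 30.3 -83.1
px [254. 223.] z0.042 [ 453.  -120.3] 89.5 43.5 -83.1 z6 [ 440.8 -121.8] 101.7 49.4 -83.1
px [254. 158.] z0.042 [ 504.3 -115. ] 50.3 25.0 -82.1 z6 [ 499.  -115.8] 57.2 28.4 -82.1
t 6.6667 pos [ 476.4 -118.3  135.1] phi 6.8 gap 43.8 F [-0.7  0.4 -0.4]
spin 0.11 rows 1 each 0.11 | shift [-0.11 -0.05 12.46] rows 4 each [-0.03 -0.01  3.11] j6 69
```

View pics/w2.png

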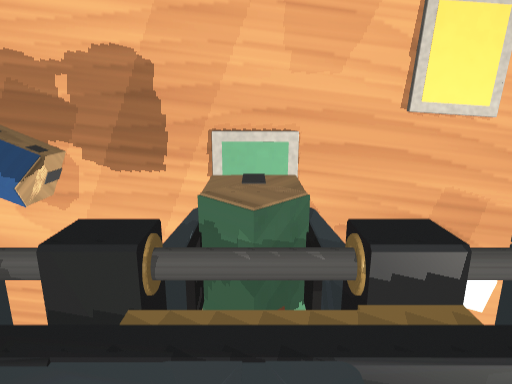

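The carried green house is centred over the green footprint: its front edge and sides fall within 1 mm of where they should. Lowering it now.

send_rows:
  rows:
    - [1,-0.05,0,3,0]
    - [1,0,0,3.5,0]
    - [1,0,0,3,0]
    - [1,0,0,1.5,0]
    - [1,0,0,1,0]
    - [1,0,0,0.4,0]
    - [1,0,0,0,0]
    - [1,0,0,0,0]
    - [1,0,0,0,0]

```text
clock: 7.42
ee_pos: [0.4761, -0.1184, 0.0112]
eef_rot: [0.998, 0.059, 0.001, 0.0]
force: [-0.5, -0.6, -0.9]
finger_gap: 0.0438
```

send_rows:
  rows:
    - [0,0,0,0,0]
    - [0,0,0,0,0]
    - [0,0,0,0,0]
    - [0,0,0,0,0]
    - [0,0,0,0,0]
    - [0,0,0,0,0]
    - [0,0,0,0,0]
    - [0,0,0,0,0]
    - [0,0,0,-2,0]
    - [0,0,0,-4,0]
    - [0,0,0,-4,0]
    - [0,0,0,-4,0]
    - [0,0,0,-4,0]
    - [0,0,0,-2.5,0]
    - [0,0,0,0,0]

```text
clock: 8.67
ee_pos: [0.4787, -0.1183, 0.2221]
eef_rot: [0.998, 0.059, 0.006, 0.002]
force: [0.5, -0.4, 0.1]
finger_gap: 0.0909
```

```bash
python3 - <<'E'
from h import *
wlook('green','w3',.048)
goto(667,82,213,65)
E
```

```text
px [253. 172.] z0.048 [ 478.  -118.3] 74.9 51.1 6.8 z6 [ 470.1 -119.4] 84.0 57.3 6.8
t 8.7167 pos [ 477.1 -117.9  219. ] phi 6.8 gap 91.2 F [ 0.   0.9 -1.3]
spin -58.21 rows 9 each -6.47 | shift [26.14  8.76  0.6 ] rows 7 each [3.73 1.25 0.09] j6 32
```

send_rows:
  rows:
    - [0,0,0,0,-6.5]
    - [0,0,0,0,-6.5]
    - [0,0,0,0,-6.5]
    - [0,0,0,0,-6.5]
    - [0,0,0,0,-6.5]
    - [0,0,0,0,-6.5]
    - [0,0,0,0,-6.5]
    - [0,0,0,0,-6.5]
    - [0,0,0,0,-6.2]
    - [0,3.7,1.25,0.1,0]
    - [0,3.7,1.25,0.1,0]
    - [0,3.7,1.25,0.1,0]
    - [0,3.7,1.25,0.1,0]
    - [0,3.7,1.25,0.1,0]
    - [0,3.7,1.25,0.1,0]
    - [0,3.8,1.25,0.1,0]
    - [0,0,0,0,0]
    - [0,0,0,0,0]
    - [0,0,0,0,0]

```text
clock: 10.3
ee_pos: [0.6635, 0.0808, 0.207]
eef_rot: [0.843, 0.537, -0.002, -0.001]
force: [-0.1, -0.0, 0.5]
finger_gap: 0.0912
```

```bash
python3 - <<'E'
from h import *
wlook('red','w4')
goto(667,82,5,65)
E
```

```text
px [321. 293.] z0.042 [672.8 -69.9] 75.5 35.3 -24.9 z6 [670.7 -92.7] 83.6 39.1 -24.9
px [260. 169.] z0.042 [669.   81.8] 66.3 45.5 66.2 z6 [666.5  75.2] 73.4 50.4 66.2
t 10.35 pos [663.5  80.2 207.7] phi 65.0 gap 91.3 F [ 0.1 -0.2 -0.4]
spin -0.05 rows 1 each -0.05 | shift [ 0.31  0.24 20.27] rows 6 each [0.05 0.04 3.38] j6 32
```

View pics/w4.png

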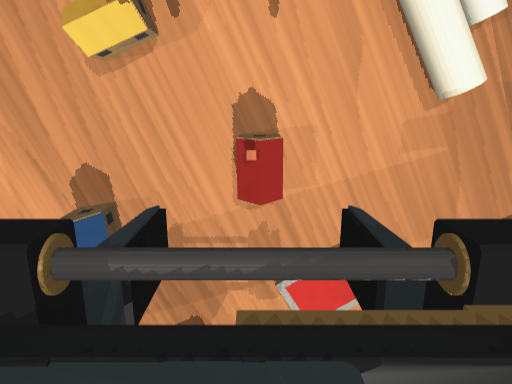

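The red house is under the tool at (260,169), its roof measuring 66×45 mm as it should. I'll correct by 3.7 and 4.4 mm, then grip.

send_rows:
  rows:
    - [0,0.37,0.44,2,-1.2]
    - [0,0,0,4,0]
    - [0,0,0,4,0]
    - [0,0,0,4,0]
    - [0,0,0,3.5,0]
    - [0,0,0,2,0]
    - [0,0,0,0.8,0]
    - [0,0,0,0,0]
    - [0,0,0,0,0]
    - [1,0,0,0,0]
    - [1,0,0,0,0]
    - [1,0,0,0,0]
    - [1,0,0,0,0]
    - [1,0,0,0,0]
    - [1,0,0,0,0]
    - [1,0,0,0,0]
    - [1,0,0,0,0]
    - [1,0,0,0,0]
    - [1,0,0,0,0]
    - [1,0,0,0,0]

```text
clock: 12.02
ee_pos: [0.6703, 0.0826, 0.006]
eef_rot: [0.838, 0.546, -0.0, 0.0]
force: [0.0, 0.4, 0.3]
finger_gap: 0.0441
```

```bash
python3 - <<'E'
from h import *
goto(678.5,-88.3,135,7.5)
E
```

```text
t 12.0167 pos [670.3  82.6   6. ] phi 66.2 gap 44.1 F [0.  0.4 0.3]
spin 58.68 rows 9 each 6.52 | shift [ -1.41  17.05 -12.9 ] rows 6 each [-0.24  2.84 -2.15] j6 75
```

send_rows:
  rows:
    - [1,0,0,-1.5,0]
    - [1,0,0,-3.4,0]
    - [1,0,0,-4,0]
    - [1,0,0,-4,0]
    - [1,0,0,0,6.5]
    - [1,0,0,0,6.5]
    - [1,0,0,0,6.5]
    - [1,0,0,0,6.5]
    - [1,0,0,0,6.5]
    - [1,0,0,0,6.5]
    - [1,0,0,0,6.5]
    - [1,0,0,0,6.5]
    - [1,0,0,0,6.7]
    - [1,-0.25,3,0,0]
    - [1,-0.3,4,0,0]
    - [1,-0.3,4,0,0]
    - [1,-0.3,4,0,0]
    - [1,-0.2,2,0,0]
    - [1,0,0,0,0]
    - [1,0,0,0,0]

```text
clock: 13.68
ee_pos: [0.6787, -0.0888, 0.1345]
eef_rot: [0.998, 0.064, -0.0, -0.0]
force: [0.4, 0.1, -0.4]
finger_gap: 0.0438
```

```bash
python3 - <<'E'
from h import *
wlook('red','w5')
goto(678.5,-88.3,12.5,7.5)
E
```

```text
px [253. 295.] z0.042 [589.2 -99.8] 87.2 26.7 -82.6 z6 [ 567.9 -102.5] 99.1 30.3 -82.6
px [251. 222.] z0.042 [655.8 -91.4] 87.6 44.2 -82.6 z6 [643.6 -93. ] 99.6 50.2 -82.6
px [254. 157.] z0.042 [706.4 -85. ] 50.5 25.6 -82.6 z6 [701.1 -85.8] 57.4 29.1 -82.6
t 13.7333 pos [678.7 -87.5 134.5] phi 7.4 gap 43.8 F [ 0.4 -0.4 -0.8]
spin -0.07 rows 1 each -0.07 | shift [-0.03  0.08 12.2 ] rows 4 each [-0.01  0.02  3.05] j6 75
```

send_rows:
  rows:
    - [1,0,0,3,0]
    - [1,0,0,3.5,0]
    - [1,0,0,3,0]
    - [1,0,0,1.5,0]
    - [1,0,0,0.8,0]
    - [1,0,0,0.4,0]
    - [1,0,0,0,0]
    - [1,0,0,0,0]
    - [0,0,0,0,0]
    - [0,0,0,0,0]
    - [0,0,0,0,0]
    - [0,0,0,0,0]
    - [0,0,0,0,0]
    - [0,0,0,0,0]
    - [0,0,0,0,0]
    - [0,0,0,0,0]
    - [0,0,0,0,0]

```text
clock: 15.15
ee_pos: [0.679, -0.0877, 0.0129]
eef_rot: [0.998, 0.065, -0.0, 0.0]
force: [0.5, 0.4, 0.2]
finger_gap: 0.0912
```

send_rows:
  rows:
    - [0,0,0,-2,0]
    - [0,0,0,-4,0]
    - [0,0,0,-4,0]
    - [0,0,0,-4,0]
    - [0,0,0,-4,0]
    - [0,0,0,-2.2,0]
    - [0,0,0,0,0]
    - [0,0,0,0,0]

```text
clock: 15.82
ee_pos: [0.6795, -0.0878, 0.2167]
eef_rot: [0.998, 0.065, 0.002, 0.0]
force: [-0.3, 0.0, -1.3]
finger_gap: 0.0912
```

```bash
python3 - <<'E'
from h import *
goto(473,86,213,74)
E
```

```text
t 15.8167 pos [679.5 -87.8 216.7] phi 7.5 gap 91.2 F [-0.3  0.  -1.3]
spin -66.52 rows 10 each -6.65 | shift [ 11.01 -24.64   0.37] rows 7 each [ 1.57 -3.52  0.05] j6 26
```

send_rows:
  rows:
    - [0,0,0,0,-6.7]
    - [0,0,0,0,-6.7]
    - [0,0,0,0,-6.7]
    - [0,0,0,0,-6.7]
    - [0,0,0,0,-6.7]
    - [0,0,0,0,-6.7]
    - [0,0,0,0,-6.7]
    - [0,0,0,0,-6.7]
    - [0,0,0,0,-6.7]
    - [0,0,0,0,-6.2]
    - [0,1.6,-3.5,0,0]
    - [0,1.6,-3.5,0,0]
    - [0,1.6,-3.5,0,0]
    - [0,1.6,-3.5,0,0]
    - [0,1.6,-3.5,0,0]
    - [0,1.6,-3.5,0,0]
    - [0,1.4,-3.6,0,0]
    - [0,0,0,0,0]
    - [0,0,0,0,0]
    - [0,0,0,0,0]

```text
clock: 17.48
ee_pos: [0.4728, 0.0857, 0.2139]
eef_rot: [0.799, 0.602, -0.001, -0.0]
force: [0.4, 0.0, -0.2]
finger_gap: 0.0911
```

```bash
python3 - <<'E'
from h import *
wlook('blue','w6')
goto(473,86,5,74)
E
```

```text
px [253. 171.] z0.042 [471.4  85.5] 66.2 45.0 74.1 z6 [469.3  78.5] 73.2 49.7 74.1
px [117.  20.] z0.042 [391.9 264.3] 57.8 52.3 41.6 z6 [381.4 276.2] 63.9 57.8 41.6
t 17.5333 pos [473.3  85.5 214. ] phi 74.0 gap 91.1 F [-0.7 -0.1 -0.6]
spin -0.04 rows 1 each -0.04 | shift [ 0.04 -0.05 20.9 ] rows 6 each [ 0.01 -0.01  3.48] j6 26
```

View pics/w6.png

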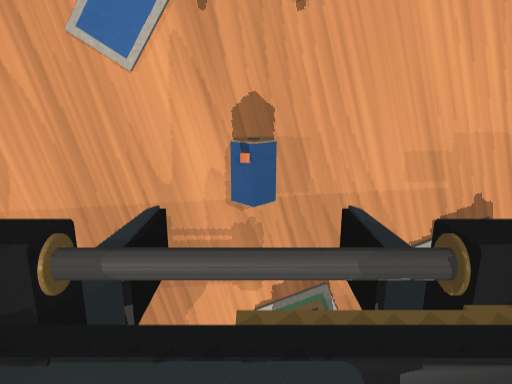

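The blue house is centred under the tool at (253,171), with its blue plot at the upper left. Gripping.

send_rows:
  rows:
    - [0,-0.05,-0.18,2,0]
    - [0,0,0,4,0]
    - [0,0,0,4,0]
    - [0,0,0,4,0]
    - [0,0,0,4,0]
    - [0,0,0,2,0]
    - [0,0,0,0.9,0]
    - [0,0,0,0,0]
    - [0,0,0,0,0]
    - [1,0,0,0,0]
    - [1,0,0,0,0]
    - [1,0,0,0,0]
    - [1,0,0,0,0]
    - [1,0,0,0,0]
    - [1,0,0,0,0]
    - [1,0,0,0,0]
    - [1,0,0,0,0]
    - [1,0,0,0,0]
    - [1,0,0,0,0]
    - [1,0,0,0,0]

```text
clock: 19.2
ee_pos: [0.4712, 0.086, 0.0061]
eef_rot: [0.799, 0.602, 0.0, 0.0]
force: [-0.5, 0.1, 3.4]
finger_gap: 0.0437
```

```bash
python3 - <<'E'
from h import *
goto(387.5,280.5,135,41.4)
E
```

```text
t 19.2 pos [471.2  86.    6.1] phi 74.0 gap 43.7 F [-0.5  0.1  3.4]
spin 32.58 rows 5 each 6.52 | shift [  6.59 -20.13 -12.89] rows 7 each [ 0.94 -2.88 -1.84] j6 84
```

send_rows:
  rows:
    - [1,0,0,-1.5,0]
    - [1,0,0,-3.4,0]
    - [1,0,0,-4,0]
    - [1,0,0,-4,0]
    - [1,0,0,0,6.5]
    - [1,0,0,0,6.5]
    - [1,0,0,0,6.5]
    - [1,0,0,0,6.5]
    - [1,0,0,0,6.5]
    - [1,1,-3,0,0]
    - [1,1.2,-3.7,0,0]
    - [1,1.2,-3.7,0,0]
    - [1,1.2,-3.7,0,0]
    - [1,1.2,-3.6,0,0]
    - [1,0.8,-2.4,0,0]
    - [1,0,0,0,0]
    - [1,0,0,0,0]
    - [1,0,0,0,0]

```text
clock: 20.7
ee_pos: [0.3872, 0.2796, 0.1346]
eef_rot: [0.935, 0.354, -0.0, 0.0]
force: [-0.1, -0.6, -0.7]
finger_gap: 0.0438
```

```bash
python3 - <<'E'
from h import *
wlook('blue','w7')
goto(387.5,280.5,12.5,41.4)
E
```

```text
px [253. 295.] z0.042 [319.8 220.7] 87.2 27.6 -48.5 z6 [303.7 206.4] 99.1 31.4 -48.5
px [251. 221.] z0.042 [370.4 265.6] 88.0 45.9 -48.5 z6 [361.2 257.4] 100.0 52.1 -48.5
px [253. 155.] z0.042 [408.9 300.2] 50.9 24.0 -48.5 z6 [405.  296.8] 57.8 27.3 -48.5
t 20.75 pos [387.4 279.3 134.6] phi 41.4 gap 43.9 F [ 0.2 -0.4 -0.7]
spin 0.04 rows 1 each 0.04 | shift [ 0.08 -0.09 12.21] rows 4 each [ 0.02 -0.02  3.05] j6 84
```

send_rows:
  rows:
    - [1,0.05,-0.05,3,0]
    - [1,0,0,3.5,0]
    - [1,0,0,3,0]
    - [1,0,0,1.5,0]
    - [1,0,0,0.8,0]
    - [1,0,0,0.4,0]
    - [1,0,0,0,0]
    - [1,0,0,0,0]
    - [0,0,0,0,0]
    - [0,0,0,0,0]
    - [0,0,0,0,0]
    - [0,0,0,0,0]
    - [0,0,0,0,0]
    - [0,0,0,0,0]
    - [0,0,0,0,0]
    - [0,0,0,0,0]
    - [0,0,0,0,0]

```text
clock: 22.17
ee_pos: [0.3874, 0.2809, 0.0129]
eef_rot: [0.935, 0.354, -0.0, 0.0]
force: [-0.6, 0.3, -0.9]
finger_gap: 0.0913
```

send_rows:
  rows:
    - [0,0,0,-2,0]
    - [0,0,0,-4,0]
    - [0,0,0,-4,0]
    - [0,0,0,-4,0]
    - [0,0,0,-4,0]
    - [0,0,0,-2.2,0]
    - [0,0,0,0,0]
    - [0,0,0,0,0]

```text
clock: 22.83
ee_pos: [0.3878, 0.2812, 0.216]
eef_rot: [0.935, 0.354, 0.001, -0.0]
force: [0.2, 0.5, -1.4]
finger_gap: 0.091
```

```bash
python3 - <<'E'
from h import *
goto(602,273,213,-2.4)
E
```

```text
t 22.8333 pos [387.8 281.2 216. ] phi 41.5 gap 91.0 F [ 0.2  0.5 -1.4]
spin 43.88 rows 7 each 6.27 | shift [21.44 -0.08  0.3 ] rows 6 each [ 3.57 -0.01  0.05] j6 117
```

send_rows:
  rows:
    - [0,0,0,0,6.3]
    - [0,0,0,0,6.3]
    - [0,0,0,0,6.3]
    - [0,0,0,0,6.3]
    - [0,0,0,0,6.3]
    - [0,0,0,0,6.3]
    - [0,0,0,0,6.1]
    - [0,3.6,0,0,0]
    - [0,3.6,0,0,0]
    - [0,3.6,0,0,0]
    - [0,3.6,0,0,0]
    - [0,3.6,0,0,0]
    - [0,3.4,0,0,0]
    - [0,0,0,0,0]
    - [0,0,0,0,0]
    - [0,0,0,0,0]

```text
clock: 24.17
ee_pos: [0.5998, 0.2715, 0.2126]
eef_rot: [1.0, -0.021, -0.002, 0.001]
force: [0.1, 0.3, 0.3]
finger_gap: 0.0912
```

```bash
python3 - <<'E'
from h import *
wlook('yellow','w8')
goto(602,273,5,-2.4)
E
```

```text
px [256. 170.] z0.042 [599.3 269.4] 66.6 45.3 -1.4 z6 [592.1 269.4] 73.6 50.1 -1.4
t 24.2167 pos [599.6 271.8 213.5] phi -2.4 gap 90.8 F [-0.6  0.3 -0.2]
spin 0.01 rows 1 each 0.01 | shift [ 0.24 -0.13 20.85] rows 6 each [ 0.04 -0.02  3.48] j6 117
```

View pics/w8.png

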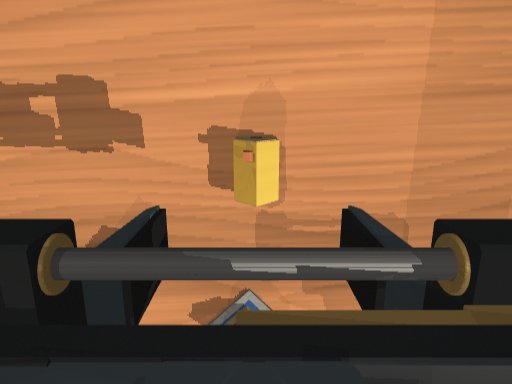

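The yellow house is under the tool at (256,170), measuring 66.6×45 mm. Gripping.

send_rows:
  rows:
    - [0,0,0.24,2,-1]
    - [0,0,0,4,0]
    - [0,0,0,4,0]
    - [0,0,0,4,0]
    - [0,0,0,4,0]
    - [0,0,0,2,0]
    - [0,0,0,0.8,0]
    - [0,0,0,0,0]
    - [0,0,0,0,0]
    - [1,0,0,0,0]
    - [1,0,0,0,0]
    - [1,0,0,0,0]
    - [1,0,0,0,0]
    - [1,0,0,0,0]
    - [1,0,0,0,0]
    - [1,0,0,0,0]
    - [1,0,0,0,0]
    - [1,0,0,0,0]
    - [1,0,0,0,0]
    - [1,0,0,0,0]

```text
clock: 25.88
ee_pos: [0.6011, 0.2694, 0.0069]
eef_rot: [1.0, -0.012, 0.0, 0.0]
force: [0.3, -0.2, 0.6]
finger_gap: 0.044
```

```bash
python3 - <<'E'
from h import *
goto(605,-275.7,155,3.0)
E
```

```text
t 25.8833 pos [601.1 269.4   6.9] phi -1.4 gap 44.0 F [ 0.3 -0.2  0.6]
spin -4.42 rows 1 each -4.42 | shift [ -2.47  54.46 -14.81] rows 15 each [-0.16  3.63 -0.99] j6 63
```

send_rows:
  rows:
    - [1,0,0,-1.5,0]
    - [1,0,0,-3.4,0]
    - [1,0,0,-4,0]
    - [1,0,0,-3.9,-4.4]
    - [1,0,2,0,0]
    - [1,-0.2,3.8,0,0]
    - [1,-0.2,3.8,0,0]
    - [1,-0.2,3.8,0,0]
    - [1,-0.2,3.8,0,0]
    - [1,-0.2,3.8,0,0]
    - [1,-0.2,3.8,0,0]
    - [1,-0.2,3.8,0,0]
    - [1,-0.2,3.8,0,0]
    - [1,-0.2,3.8,0,0]
    - [1,-0.2,3.8,0,0]
    - [1,-0.2,3.8,0,0]
    - [1,-0.2,3.8,0,0]
    - [1,0,3.8,0,0]
    - [1,0,2.5,0,0]

```text
clock: 27.47
ee_pos: [0.6047, -0.2736, 0.1346]
eef_rot: [1.0, 0.025, -0.0, 0.001]
force: [0.3, 0.0, -1.3]
finger_gap: 0.0437
```

send_rows:
  rows:
    - [1,0,0.5,0,0]
    - [1,0,0,0,0]
    - [1,0,0,0,0]
    - [1,0,0,0,0]

```text
clock: 27.8
ee_pos: [0.6053, -0.2734, 0.1347]
eef_rot: [1.0, 0.027, -0.0, -0.0]
force: [-0.2, 0.3, -1.3]
finger_gap: 0.0439
```

```bash
python3 - <<'E'
from h import *
wlook('yellow','w9')
goto(605.5,-275.7,13.2,3.0)
E
```

```text
px [253. 295.] z0.042 [ 515.  -277.3] 86.5 28.6 -86.9 z6 [ 493.5 -278.4] 98.3 32.5 -86.9
px [251. 222.] z0.042 [ 582.2 -274.3] 87.1 45.1 -87.5 z6 [ 569.9 -275. ] 99.0 51.2 -87.5
px [257. 157.] z0.042 [ 633.7 -274.5] 50.4 25.6 -87.8 z6 [ 628.4 -275.2] 57.3 29.1 -87.8
t 27.85 pos [ 605.4 -273.3  134.9] phi 3.1 gap 44.0 F [ 0.3 -0.5 -0.2]
spin 0.07 rows 1 each 0.07 | shift [-1.000e-02  2.400e-01  1.217e+01] rows 4 each [-0.    0.06  3.04] j6 63
```

send_rows:
  rows:
    - [1,0,0.25,3,0]
    - [1,0,0,3.5,0]
    - [1,0,0,3,0]
    - [1,0,0,1.5,0]
    - [1,0,0,0.7,0]
    - [1,0,0,0.4,0]
    - [1,0,0,0,0]
    - [1,0,0,0,0]
    - [0,0,0,0,0]
    - [0,0,0,0,0]
    - [0,0,0,0,0]
    - [0,0,0,0,0]
    - [0,0,0,0,0]
    - [0,0,0,0,0]
    - [0,0,0,0,0]
    - [0,0,0,0,0]
    - [0,0,0,0,0]

```text
clock: 29.27
ee_pos: [0.6055, -0.2775, 0.0139]
eef_rot: [1.0, 0.026, -0.0, 0.0]
force: [-0.4, -0.1, -0.1]
finger_gap: 0.0916
```

send_rows:
  rows:
    - [0,0,0,-2,0]
    - [0,0,0,-4,0]
    - [0,0,0,-4,0]
    - [0,0,0,-4,0]
    - [0,0,0,-4,0]
    - [0,0,0,-2.2,0]
    - [0,0,0,0,0]
    - [0,0,0,0,0]

```text
clock: 29.93
ee_pos: [0.6061, -0.2777, 0.2176]
eef_rot: [1.0, 0.026, 0.002, 0.001]
force: [0.5, -0.6, -0.9]
finger_gap: 0.0912
```

```bash
python3 - <<'E'
from h import *
wlook('yellow','w10',.048)
a=snapshot('scene')[:,:,::-1];b=snapshot('side')[:,:,::-1]
cv2.imwrite('pics/end.png',np.vstack([cv2.resize(a[90:310,130:430],None,fx=1.36,fy=1.36),cv2.resize(b[80:350,150:350],(408,300))[:, :408]]) if 0 else cv2.resize(a[90:310,130:430],None,fx=2.6,fy=2.6,interpolation=cv2.INTER_CUBIC))
cv2.imwrite('pics/end2.png',cv2.resize(b[80:350,150:350],None,fx=2.2,fy=2.2,interpolation=cv2.INTER_CUBIC))
def foam(im):
    h=cv2.cvtColor(np.ascontiguousarray(im),cv2.COLOR_BGR2HSV);m=cv2.inRange(h,(0,0,150),(180,45,255))
    n,_,s,c=cv2.connectedComponentsWithStats(m);return [(c[i].round(1),s[i][4]) for i in range(1,n) if 80<s[i][4]<1500]
print('before',foam(cv2.imread('pics/scene0.png')),foam(cv2.imread('pics/side0.png')));print('after',foam(a),foam(b))
print(observe()['clock'])
E
```

```text
px [252. 168.] z0.048 [ 608.7 -276.3] 73.8 51.4 3.3 z6 [ 600.9 -276.7] 82.9 57.8 3.3
before [(array([504.5,  22.6]), np.int32(186)), (array([104.2, 212.3]), np.int32(834)), (array([389.9, 272. ]), np.int32(292)), (array([253.2, 368.2]), np.int32(803))] [(array([184.4, 131.9]), np.int32(405)), (array([126.5, 212.1]), np.int32(362)), (array([ 76.8, 298.1]), np.int32(580)), (array([231.9, 319.7]), np.int32(413))]
after [(array([504.5,  22.6]), np.int32(186)), (array([104.2, 212.3]), np.int32(836)), (array([392.2, 275. ]), np.int32(173)), (array([252.9, 368.1]), np.int32(835))] [(array([184.5, 131.9]), np.int32(400)), (array([126.5, 212.1]), np.int32(375)), (array([ 76.8, 298.1]), np.int32(627)), (array([224.8, 321.5]), np.int32(185))]
30.0833
```

View pics/end.png

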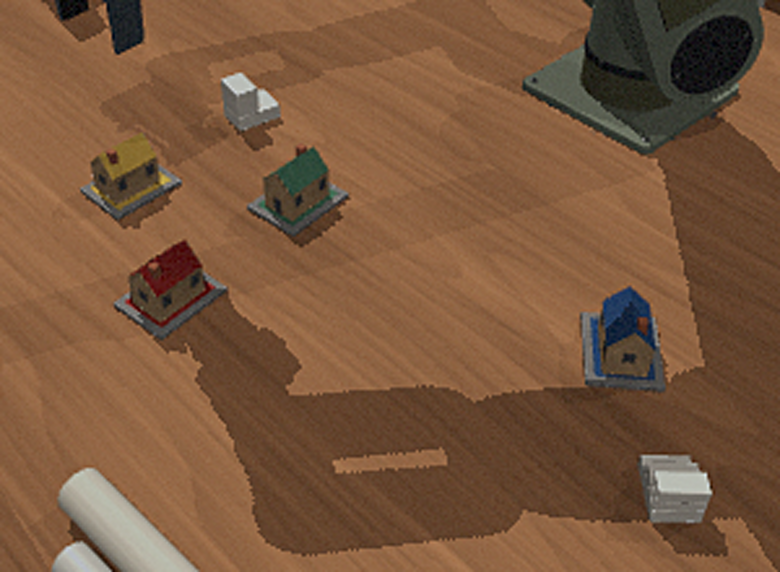

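View pics/end2.png

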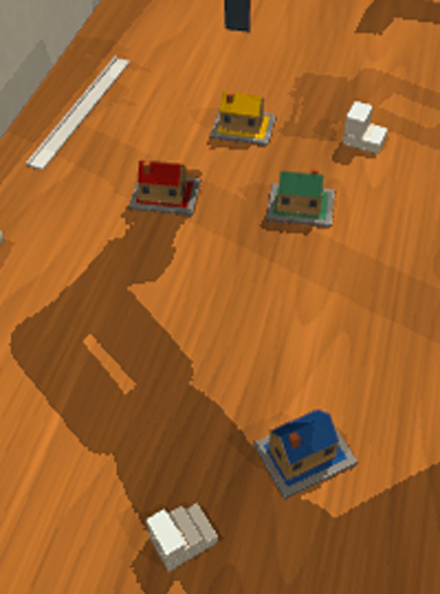

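All four houses stand upright on their own plots: yellow (130,175), green (295,185), red (170,285), blue (628,335) in the scene crop. The foam-steps mask shrank, apparently because the arm's shadow now falls on it, so I'll check its silhouette without depending on lighting.

```bash
python3 - <<'E'
from h import *
for n,rois in {'scene':[(365,255,50,45),(205,112,40,35)],'side':[(205,295,55,50),(298,120,35,35)]}.items():
    b=snapshot(n)[:,:,::-1];a=cv2.imread(f'pics/{n}0.png')
    for x,y,w,h in rois:
        for im in (a,b):
            s=cv2.cvtColor(np.ascontiguousarray(im[y:y+h,x:x+w]),cv2.COLOR_BGR2HSV)
            m=cv2.inRange(s,(0,0,30),(180,75,255))
            k,_,st,ce=cv2.connectedComponentsWithStats(m);i=1+st[1:,4].argmax();print(n,(x,y),st[i],ce[i].round(1))
E
```

```text
scene (365, 255) [ 10  10  29  26 607] [23.9 22.4]
scene (365, 255) [ 10  10  29  26 612] [23.8 22.4]
scene (205, 112) [ 10   6  23  22 339] [19.6 17. ]
scene (205, 112) [ 10   6  23  22 340] [19.6 17. ]
side (205, 295) [ 12  14  32  30 598] [26.8 27.4]
side (205, 295) [ 11  14  33  30 605] [26.7 27.3]
side (298, 120) [  8   6  20  24 292] [16.7 18.3]
side (298, 120) [  8   6  20  24 292] [16.7 18.3]
```

Neither foam model has moved; their silhouettes match the start in both views. The gripper is clear, so I'm handing in.

```bash
python3 - <<'E'
from station import *
print(finish_job())
E
```

```text
the job is handed in; nothing more can be done
None
```

All four houses (green, red, blue, yellow) are on the plots matching their roofs, and I handed the job in at about 30 s of the 120 s allowed. `finish_job` gives no verdict, so the result below rests on my own checks.

- **Placing:** at each release the tool was within about 2 mm of the measured plot centre and under 1° off the plot's long direction. Each house could also be up to about 2 mm off centre in the grip.
- **Upright:** in the last scene and side pictures each house stands upright on its own tile, with the gripper open and lifted clear.
- **Foam models:** my first mask check suggested the foam steps had changed, because the arm's shadow now falls on them. A second check that ignores lighting showed both models' silhouettes unchanged in both views, to about 0.1 pixel in position.
- **Not measured:** I did not measure each house's final offset on its tile. In the close-up checks after release (green and yellow only), the roof and the same-coloured footprint merged into one blob.

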